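Unload the drilled plate from the hinged-bar drill jig

ROBOT

A 7-joint arm with a two-finger parallel gripper is mounted at the origin on the work surface. World frame = base frame: x ahead of the robot, y to its left, z up, the work surface at z = 0. Lengths are in mm, angles in rad, forces in N, time in s.
With the tool pointing down it reaches from about 400 to 875 mm from the base axis. Payload 4.4 kg.
Tool frame: the origin (TCP) lies where the fingers leave the gripper's body, on its centre line; the fingertips stand 73 mm ahead of it and the grasp point (between the pads) lies 54 mm ahead of it; z points along the fingers, y is the line along which they close (so a half turn about z gives the same grasp; the last joint's range is limited). The gripper opens to 85 mm and grips with 20 to 120 N. Pads are 22 mm wide; open, the fingers measure 114 mm over their backs; the gripper's body (76 mm by 85 mm) begins 54 mm behind the grasp point. The pads swing forward as they close: fully open they stand 13 mm farther back than shut.
Start: joints at [1.045, 0.628, 0.038, 1.517, -0.027, 0.996, -0.02], TCP at [288.475, -582.494, 303.913] pointing down, gripper open.
Joint ranges: [-3.06, 3.06], [-0.37, 2.12], [-1.25, 1.32], [0.18, 2.47], [-1.1, 4.24], [0.23, 1.98], [-2.94, 2.94]. Speed limits (rad/s): [2.57, 2.57, 3.14, 3.14, 3.14, 3.14, 3.14].

INTERFACE

Orientations are given as [roll, pitch, yaw] about the fixed x, y, z axes, in that order (R = Rz(yaw) Ry(pitch) Rx(roll)).
In Python, from cell import ctrl gives the robot as it stands.
- The arm moves only by the tool send_rows, never from a script. Its argument "rows" is a list that holds one entry, the list of rows, each a list of 6 numbers: the shift along the tool's x, y, z in cm, then the turn, a rotation vector about the tool's x, y, z in rad. In form: [[[tx, ty, tz, wx, wy, wz], ...]]. A call has 1 to 10 rows; each row is the pose to reach, as a shift and turn from the pose commanded when the call began, along the tool's axes at that moment; what a row does not reach only later rows make up. A row lasts 1/10 s, in which the tool goes at most 50 mm and 8.59 degrees, less where a joint would pass 70% of its speed; a pose out of reach is approached as far as the arm can. A call with a gripper value outside its range is refused whole. "grip" is the closure in counts, from 0 (fully open) to 255 (shut), set as the call begins (left out, the last holds). The fingers move at their own pace and stop on an object; the grip force is fixed at half the most. Time passes only in rows, so rows that repeat a pose let the fingers close. It gives the time, the measured TCP pose, the force, the opening and the grip force at its end, in the units of the state.
- ctrl.read_state(): the state, without advancing time (a new reading comes with each control period).
- ctrl.get_image(name): name is "side" or "top" or "wrist"; returns a dict with "pixels" (400x640x3 uint8, red, green, blue), "fx", "fy", "cx", "cy" (pixels), "D" ([k1, k2, p1, p2, k3] as OpenCV has them; the pictures are not rectified), "extrinsics" (4x4, takes a point from camera to world coordinates); the wrist camera has in their place "mount" (4x4, takes a point from camera to tool coordinates, whose origin is the TCP and whose axes are the flange's). Camera axes: x right, y up, looking along -z (the intrinsics and any distortion apply to the point x, -y, -z); pixel columns grow to the right and rows downward; lengths in mm; the calibration is good to about 2 mm. A picture is of the moment at which its call begins: read the wrist's pose just before it. There is no depth.
- ctrl.finish_job(): hands the job in; it is judged then, once.
The state is a dict: "clock": time; "qpos": joint angles; "qd": joint speeds; "tau": joint torques, N m; "eef_pos": TCP position; "tool_rot": TCP orientation; "force": force on the tool from outside, world axes, zero at the start; "torque": the same for the moment, N m; "width": finger opening in mm; "gripper_force": force on a finger pad.
Only numpy, scipy, OpenCV 4.12 (cv2) and the standard library are available. Lean on these libraries where they do the work, as an engineer would, in place of code of your own. Each camera call takes 0.05 s, during which the arm holds its last target. There are 200 camera calls.

TASK

The aluminium plate in the drill jig has been drilled. Swing the jig's hinged clamp bar up and right over until it lies back on its stop, leave it there, slide the plate out of the open end of its guides, and lay it flat on the floor of the tray that already holds a finished plate (one with a port and two bolt holes), beside that plate. Put it down rather than dropping it, and do not shift the other plates, the spanner, the screwdriver or the valve lying about.

Things in the scene. Friction and masses are not known exactly. Their poses are not given: they have to be found in the camera images.
- jig: Drill jig fixed to the bench: dark steel base, x = -25 to 95, y = -50 to 50 mm, 30 mm high, with two steel guides on it. Origin on the bench under the seated plate's middle; +x points to the closed end, -x to the open end where the plate leaves; z up. A 67 mm high clevis at y = 62, x = -26 to 26 mm holds the bar's hinge. A slackened swing bolt lies folded out at -y, below 27 mm: leave it.
- clamp_bar (a joint): Angle of the hinged steel clamp bar (28 mm wide, 14 thick, reaching 160 mm from its hinge, 0.48 kg). 0 = closed: level across the guides towards the jig's -y, its 32 mm plug 5 mm deep in the plate's port, so the plate cannot slide. Grows as the handle end rises; 1.57 = upright; 1.95 = laid back on its stop. Moves freely: falls shut below about 1.5, back to the stop above about 1.7.
- bar_hinge (a point): Point on the hinge pin's axis, at (0, 62, 57) mm in the jig's frame; the axis runs along the jig's x. The point keeps the jig's orientation.
- bar_handle (a point): Middle of the bar's black round handle grip, 16 mm in diameter, 68 mm long, parallel to the jig's x and sticking out from the bar's free end towards the jig's -x; 148 mm from the hinge axis, 62 mm to the -x side of bar_hinge. Turns with the bar (at angle 0 its axes are the jig's). With the bar laid back it stands about 195 mm above the bench at y = 117 mm in the jig's frame.
- plate_mid (a point): Centre (half-way up) of the drilled aluminium plate to move: 160 x 60 x 10 mm, about 0.2 kg, long along its x, z up; a 42 mm port in the middle, an 11 mm bolt hole 62 mm either side. At the start it has the jig's axes, its centre 35 mm above the bench, its -x end sticking 55 mm out of the guides over free space; clear of the guides once drawn 105 mm along the jig's -x.
- tray_finished: Open black tray fixed to the bench, 220 (x) x 240 (y) x 28 mm high, walls and floor 5 mm thick; origin under its centre, z up. It holds one finished plate on its +y side, which reaches to about y = 36 mm at the nearest; the rest of the floor, y = -115 to 36 mm, is free. It may stand left or right of the jig.
- tray_blanks: A like tray, on the other side of the jig, holding two undrilled blanks. Not used.
- finished_mid (a point): Centre of the finished plate lying in tray_finished: same size and shape as the jig's plate. Leave alone.
- blank0_mid (a point): Centre of a plain blank, 160 x 60 x 10 mm without holes, in tray_blanks. Leave alone.
- blank1_mid (a point): Centre of the other blank in tray_blanks. Leave alone.
- plate: The drilled plate again, origin at the middle of its underside.
- wrench: Steel spanner 170 mm long lying on the bench, origin near its middle. Leave alone.
- egr_valve: Valve on an aluminium flange, about 60 x 110 x 107 mm, origin under its centre. Leave alone.
- guides_mouth (a point): Middle of the guides' open end, on top of the base (-25, 0, 30 mm in the jig's frame; the jig's axes). From here the guides run 105 mm along +x to an end stop. They stand 63 mm apart and 17 mm high; a lip on each reaches 5 mm inward, from 12 to 17 mm above the base's top, so the plate can only slide out along -x.
- screwdriver: Screwdriver 170 mm long lying in tray_blanks beside the blanks. Leave alone.
Not all that is in view belongs to the job. Leave any yellow look-alike of the plate alone.

How it is judged:
By the outcome, as a careful person would: the job done as asked, in the order asked, and still so for the second after the job is handed in, with the robot touching nothing.
It also fails if it takes over 59 s, if anything falls off the work surface, if the arm or the gripper's body presses on something with over 40 N, if the wrist force passes 120 N, or if a joint passes its speed limit or range.

## Working session

There is one attempt and no reset: what is moved stays moved. The work goes in short steps, Python scripts to look and compute and a tool call to move; the robot and the scene stay as the last step left them, time stands still between calls to the robot, and variables do not carry over. Pictures are saved under pics/ and viewed, at most 10 in all, crops included, and the job is handed in when it is done.

Besides the shell and the picture viewer there is one more tool, called after "Request:" as name([rows], argument=value, ...), one row to a line, values as JSON. send_rows: Moves the arm, as the interface text tells. Its arguments: {"type":"object","properties":{"rows":{"type":"array","items":{"type":"array","items":{"type":"array","items":{"type":"number"}}}},"grip":{"type":"number"}},"required":["rows"]}

```bash
ls; mkdir -p pics; python3 - <<'E'
from cell import ctrl
import cv2
s=ctrl.read_state()
for k in ("clock","qpos","eef_pos","tool_rot","force","width"): print(k,s[k])
for n in("top","side"):
    i=ctrl.get_image(n); print(n,i["fx"],i["fy"],i["cx"],i["cy"],i["D"],i["extrinsics"])
    cv2.imwrite(f"pics/{n}0.png",cv2.cvtColor(i["pixels"],cv2.COLOR_RGB2BGR))
i=ctrl.get_image("wrist");print(i["mount"])
E
```

```text
pics
clock 0.0
qpos [ 1.04518389  0.62933437  0.03845904  1.51839962 -0.02698858  0.99630256
 -0.01998533]
eef_pos [ 288.24987059 -582.02930095  302.98679141]
tool_rot [-3.13966779e+00  4.51388940e-05  4.59818834e-01]
force [ 0.9127906  -0.08036028  0.68233234]
width 85.19692787600852
top 404.61844913302224 404.61844913302224 324.6828112938937 208.13551300034587 [-0.10256184  0.          0.          0.          0.        ] [[ 1.93844263e-02  9.84157586e-01 -1.76233053e-01  3.30692542e+02]
 [-9.99521671e-01  2.33236874e-02  2.03085047e-02  9.07453494e+00]
 [ 2.40971736e-02  1.75755087e-01  9.84138951e-01  1.10115331e+03]
 [ 0.00000000e+00  0.00000000e+00  0.00000000e+00  1.00000000e+00]]
side 518.4769678690021 518.4769678690021 311.888243822481 197.7924013119944 [-0.16887071  0.          0.          0.          0.        ] [[-9.96162717e-01 -6.67127181e-02  5.66502886e-02  6.13333373e+02]
 [ 8.71714323e-02 -6.98543816e-01  7.10237762e-01  1.22049110e+03]
 [-7.80918287e-03  7.12450666e-01  7.01678748e-01  1.26519179e+03]
 [ 0.00000000e+00  0.00000000e+00  0.00000000e+00  1.00000000e+00]]
[[-2.13101735e-04  9.49829207e-01  3.12768977e-01  8.09144792e+01]
 [ 9.99999969e-01  2.42435811e-04 -5.48995807e-05 -7.04288210e-02]
 [-1.27971626e-04  3.12768955e-01 -9.49829229e-01 -6.95097141e+01]
 [ 0.00000000e+00  0.00000000e+00  0.00000000e+00  1.00000000e+00]]
```

View pics/top0.png

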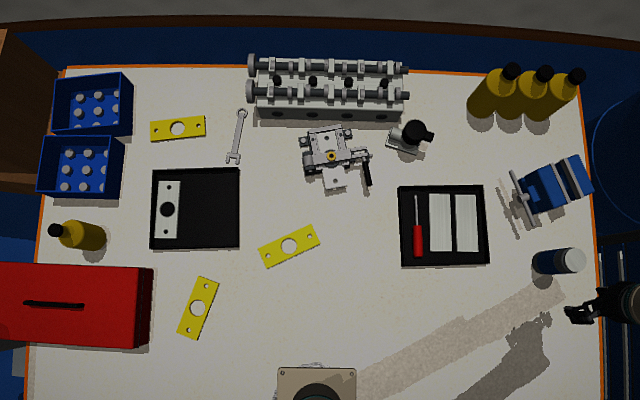

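View pics/side0.png

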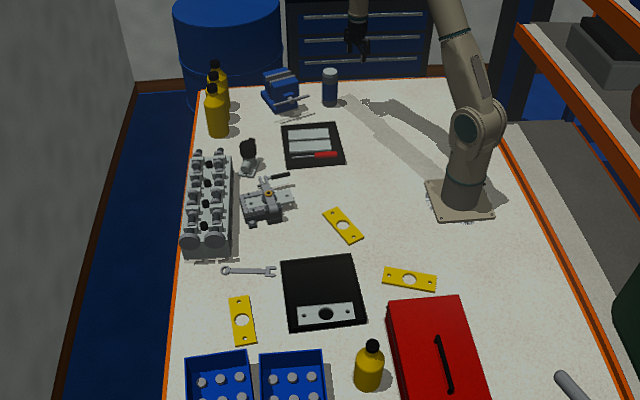

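The top view shows the jig at about (330,155), with its open end towards the robot and the handle at (367,175). tray_finished is on the left, centred near (195,208), with the finished plate at (168,209). The blanks tray is on the right. Next I'll enlarge the jig.

```bash
python3 - <<'E'
import cv2
i=cv2.imread("pics/top0.png")
cv2.imwrite("pics/c1.png",cv2.resize(i[115:205,285:385],None,fx=6.5,fy=6.5,interpolation=cv2.INTER_CUBIC))
j=cv2.imread("pics/side0.png")
a=cv2.resize(j[165:235,230:310],None,fx=7,fy=7,interpolation=cv2.INTER_CUBIC)
cv2.imwrite("pics/c2.png",a)
cv2.imwrite("pics/c3.png",cv2.resize(i[160:255,140:250],None,fx=6,fy=6,interpolation=cv2.INTER_CUBIC))
E
```

```text
(no output)
```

View pics/c1.png

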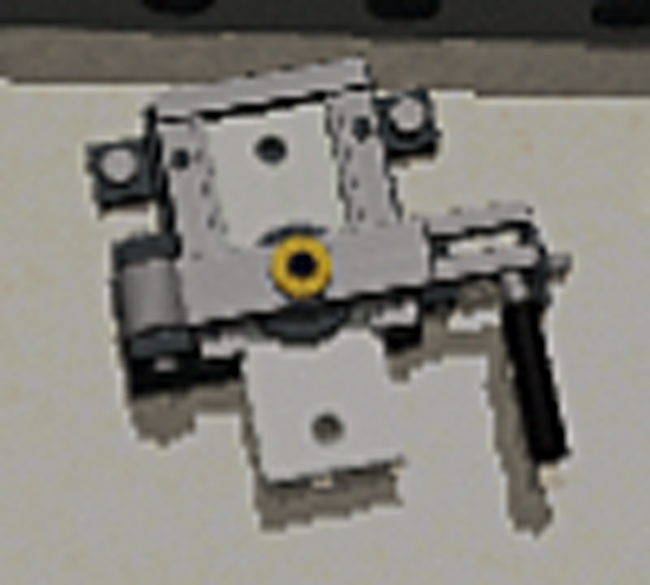

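View pics/c3.png

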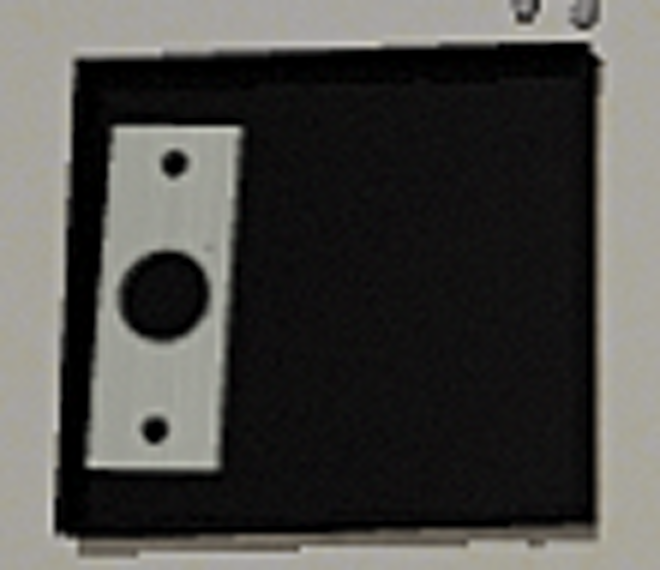

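Crop c1 shows the bolt holes at (271,150) and (327,427). The plate's end corners are at (262,480) and (402,460), and the handle runs from (515,295) to (550,455). Crop c3 shows the tray corners at (75,60), (595,45), (597,528) and (57,533), and the finished plate's holes at (174,163) and (154,430).

```bash
cat > h.py <<'E'
import numpy as np, cv2, json
from scipy.optimize import least_squares
from scipy.spatial.transform import Rotation as R
from cell import ctrl
F=np.diag([1.,-1,-1])
def proj(im,P):
    E=np.array(im["extrinsics"]); Pc=(np.atleast_2d(P)-E[:3,3])@E[:3,:3]@F
    K=np.array([[im["fx"],0,im["cx"]],[0,im["fy"],im["cy"]],[0,0,1]])
    return cv2.projectPoints(Pc,np.zeros(3),np.zeros(3),K,np.array(im["D"]))[0][:,0]
def w(p,L):
    L=np.atleast_2d(np.array(L,float)); c,s=np.cos(p[2]),np.sin(p[2])
    return np.c_[p[0]+c*L[:,0]-s*L[:,1],p[1]+s*L[:,0]+c*L[:,1],L[:,2]]
def fit(obs,x0):
    f=lambda p:np.concatenate([(proj(im,w(p,L))-np.array(uv)).ravel() for im,L,uv in obs])
    r=least_squares(f,x0,loss="soft_l1"); return r.x,r.fun.reshape(-1,2)
def go(pos,yaw):   # shift (cm) and turn to a tool-down pose, in the tool's axes
    s=ctrl.read_state(); A=R.from_euler("xyz",s["tool_rot"]); B=R.from_euler("xyz",[np.pi,0,yaw])
    return np.round(A.inv().apply(np.array(pos)-s["eef_pos"])/10,2),np.round((A.inv()*B).as_rotvec(),3)
E
python3 - <<'E'
from h import *
t=ctrl.get_image("top"); np.set_printoptions(suppress=True,precision=3)
c=lambda o,k,l:[(o[0]+(u+.5)/k-.5,o[1]+(v+.5)/k-.5) for u,v in l]
J=[(62,0,40),(-62,0,40),(-80,30,40),(-80,-30,40),(-28,-86,57),(-96,-86,57)]
uv=c((285,115),6.5,[(271,150),(327,427),(262,480),(402,460),(515,295),(550,455)])
p,r=fit([(t,J,uv)],[500,0,.2]);print("jig",p,r.tolist())
T=[(110,120,28),(110,-120,28),(-110,-120,28),(-110,120,28)]
q,r=fit([(t,T,c((140,160),6,[(75,60),(595,45),(597,528),(57,533)]))],[350,350,0]);print("tray",q,r.tolist())
f,r=fit([(t,[(62,0,15),(-62,0,15)],c((140,160),6,[(174,163),(154,430)]))],[350,400,0]);print("fin",f,r.tolist())
json.dump([list(p),list(q)],open("p.json","w"))
s=ctrl.get_image("side"); print(proj(s,w(p,J)),proj(s,w(q,T)),proj(s,w(f,[(62,0,15),(-62,0,15)])))
E
```

```text
jig [658.758 -25.229  56.762] [[-0.4618426609040398, -0.34981761549809676], [-0.18948459543781837, -0.1300607217378058], [0.205886590232069, 0.13182663462325195], [0.47599539660603796, -0.8567368572703913], [-0.016811737480963984, 0.8051645958823883], [-0.01994114659026991, 0.353893908599332]]
tray [516.257 339.656   0.05 ] [[0.7499618218655257, -0.04770854440150174], [-0.03705506138214787, -0.10924067120333802], [-0.9628928373089707, -0.4169317763867184], [0.1742863083014754, 0.6913338160656792]]
fin [513.112 419.782   0.013] [[-0.00011550328216003436, 0.014751847924401318], [0.00021028333233630292, -0.014190825024286369]]
[[251.017 203.464]
 [286.763 195.577]
 [294.296 200.391]
 [289.52  188.645]
 [270.576 177.637]
 [289.476 173.623]] [[288.888 327.09 ]
 [280.434 259.367]
 [351.509 251.369]
 [367.65  317.22 ]] [[304.117 314.729]
 [347.712 310.745]]
```

View pics/c2.png

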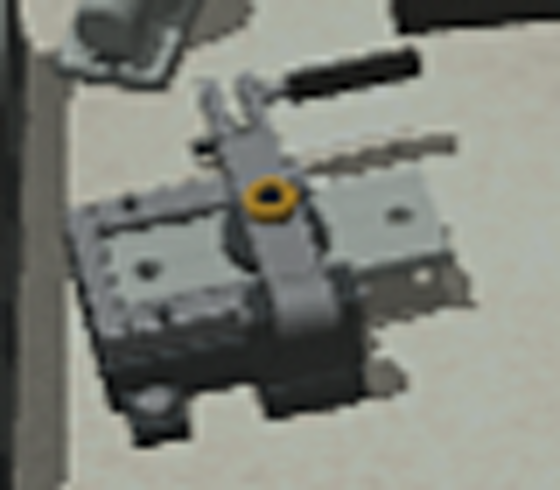

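The side view agrees with the top-view fit to within 1 px: holes at c2 (148,268) and (400,215), handle from (285,85) to (417,62). Now I'll refine with both views and compute the moves.

```bash
python3 - <<'E'
from h import *
t=ctrl.get_image("top");s=ctrl.get_image("side"); np.set_printoptions(suppress=True,precision=3)
c=lambda o,k,l:[(o[0]+(u+.5)/k-.5,o[1]+(v+.5)/k-.5) for u,v in l]
J=[(62,0,40),(-62,0,40),(-80,30,40),(-80,-30,40),(-28,-86,57),(-96,-86,57)]
uv=c((285,115),6.5,[(271,150),(327,427),(262,480),(402,460),(515,295),(550,455)])
uvs=c((230,165),7,[(148,268),(400,215),(285,85),(417,62)])
p,r=fit([(t,J,uv),(s,[J[i] for i in(0,1,4,5)],uvs)],[658,-25,.21]);print("jig",p,r.tolist())
json.dump(dict(jig=list(p),tray=[516.3,339.7,.03]),open("p.json","w"))
for a in [0,.3,.6,.9,1.2,1.5,1.7,1.95]:
    print(a,w(p,[(-75,62-148*np.cos(a),57+148*np.sin(a)+54)]))
h=w(p,[(-75,-86,0)])[0]
print(go([h[0],h[1],300],p[2]))
E
```

```text
jig [659.091 -25.698   0.212] [[-0.25347725133480026, -0.4659807461308958], [-0.05121903624274182, -0.23860435536732894], [0.3310660811505386, 0.006607778617535587], [0.6065837849391187, -0.9461535419567042], [0.15113453695209955, 0.7438266805335729], [0.10881133719385616, 0.29819129984431925], [0.19617076479727302, 0.49362235580693437], [-0.048808282932611746, 0.22154382665695493], [0.23309298813518353, 0.8384660543281939], [0.28100303799953963, 0.1317987740278852]]
0 [[ 603.877 -125.56   111.   ]]
0.3 [[ 602.485 -119.098  154.737]]
0.6 [[ 598.435 -100.289  194.567]]
0.9 [[592.087 -70.813 226.932]]
1.2 [[584.009 -33.304 248.942]]
1.5 [[574.923   8.889 258.629]]
1.7 [[568.705  37.765 257.766]]
1.95 [[561.185  72.682 248.486]]
(array([ 48.54, -26.94,   0.38]), array([-0.   ,  0.   ,  0.248]))
```

Request:
send_rows([
  [[4, -2.2, 0, 0, 0, 0.03], [8, -4.4, 0, 0, 0, 0.06], [12, -6.7, 0, 0, 0, 0.09], [16, -8.9, 0, 0, 0, 0.12], [20, -11.1, 0, 0, 0, 0.15], [24, -13.3, 0, 0, 0, 0.18], [28, -15.5, 0, 0, 0, 0.2], [32, -17.8, 0, 0, 0, 0.22], [36, -20, 0, 0, 0, 0.24], [40, -22.2, 0, 0, 0, 0.248]],
], grip=130)

```text
clock: 1.35
eef_pos: [549.3, -204.4, 304.1]
tool_rot: [3.141, -0.0, 0.211]
force: [-0.2, -0.4, -0.3]
width: 41.8
gripper_force: 0.0
```

```bash
python3 - <<'E'
from h import *
p=json.load(open("p.json"))["jig"]
h=w(p,[(-75,-86,0)])[0]; print(h, ctrl.read_state()["width"],go([h[0],h[1],200],p[2]))
E
```

```text
[ 603.87704632 -125.56000479    0.        ] 41.82772626492644 (array([ 6.98, -6.57, 10.41]), array([ 0.   , -0.   , -0.001]))
```

Request:
send_rows([
  [[3, -2.6, 1, 0, 0, 0], [5.5, -5, 4, 0, 0, 0], [7, -6.6, 8, 0, 0, 0], [7, -6.6, 11, 0, 0, 0], [7, -6.6, 14, 0, 0, 0], [7, -6.6, 17, 0, 0, 0], [7, -6.6, 18.3, 0, 0, 0], [7, -6.6, 19.2, 0, 0, 0], [7, -6.6, 19.2, 0, 0, 0]],
])

```text
clock: 2.25
eef_pos: [602.9, -126.9, 111.5]
tool_rot: [-3.141, 0.001, 0.212]
force: [0.9, -0.8, 0.5]
width: 41.8
gripper_force: 0.0
```

```bash
python3 - <<'E'
from h import *
p=json.load(open("p.json"))["jig"]
h=w(p,[(-75,-86,0)])[0]; s=ctrl.read_state();print(s["force"],go([h[0],h[1],112],p[2]))
i=ctrl.get_image("wrist");cv2.imwrite("pics/w1.png",i["pixels"][:,:,::-1])
E
```

```text
[ 0.92644648 -0.77700804  0.5484653 ] (array([ 0.12, -0.11, -0.05]), array([-0.   ,  0.001, -0.   ]))
```

View pics/w1.png

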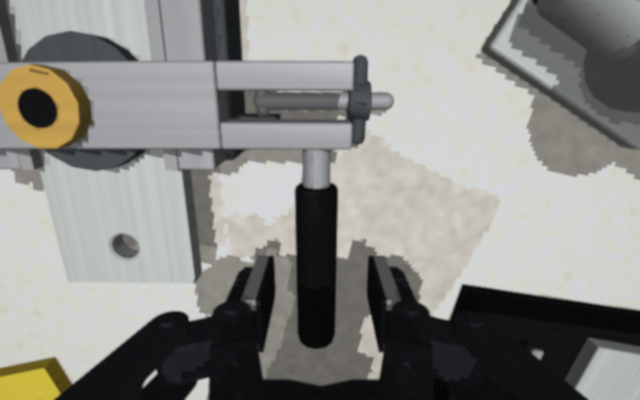

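The wrist view shows the handle, from about (316,190) to (316,340), centred between the pads at (258,300) and (382,300). I'll close on it.

Request:
send_rows([
  [[0, -0.05, 0, 0, 0, 0], [0, -0.05, 0, 0, 0, 0], [0, -0.05, 0, 0, 0, 0], [0, -0.05, 0, 0, 0, 0], [0, -0.05, 0, 0, 0, 0], [0, -0.05, 0, 0, 0, 0]],
], grip=255)

```text
clock: 2.9
eef_pos: [603.5, -124.9, 113.6]
tool_rot: [-3.14, -0.002, 0.212]
force: [-1.1, 2.9, 5.7]
width: 13.7
gripper_force: 58.6
```

```bash
python3 - <<'E'
from h import *
np.set_printoptions(suppress=True,precision=2)
for a in np.arange(.05,1.951,.1): print(round(a,2), -14.8*(1-np.cos(a)), -14.8*np.sin(a))
E
```

```text
0.05 -0.018496146154499016 -0.7396917052060393
0.15 -0.16618804654657482 -2.211684360609269
0.25 -0.46009615868245796 -3.6615785969669403
0.35 -0.8972838498587925 -5.074887550340681
0.45 -1.473382885180382 -6.437489904846209
0.55 -2.182637073519316 -7.735770988173758
0.65 -3.017959781473975 -8.956758804893388
0.75 -3.9710047406674525 -10.088253648345349
0.85 -5.032249440902267 -11.118949996076335
0.95 -6.191090275934527 -12.038549470882733
1.05 -7.435948491202444 -12.837863738791453
1.15 -8.754385874914476 -13.508906315855715
1.25 -10.133229036550027 -14.044972366462678
1.35 -11.55870103102299 -14.440705695834556
1.45 -13.016559013362981 -14.692152267356311
1.55 -14.492236548514237 -14.796799710002484
1.65 -15.970989154339668 -14.753602421117998
1.75 -17.438041623612488 -14.562992013734265
1.85 -18.878735653002796 -14.22687300403444
1.95 -20.278676303999053 -13.748603782057264
```

Request:
send_rows([
  [[0, 0, -0.75, 0, 0, 0], [0, -0.1, -1.5, 0, 0, 0], [0, -0.2, -2.2, 0, 0, 0], [0, -0.3, -3, 0, 0, 0], [0, -0.5, -3.7, 0, 0, 0], [0, -0.7, -4.4, 0, 0, 0], [0, -0.9, -5.1, 0, 0, 0], [0, -0.9, -5.1, 0, 0, 0]],
])

```text
clock: 3.7
eef_pos: [601.7, -116.9, 164.3]
tool_rot: [3.141, -0.002, 0.212]
force: [2.9, 3.7, -3.0]
width: 14.2
gripper_force: 58.6
```

```bash
python3 - <<'E'
from h import *
i=ctrl.get_image("wrist");cv2.imwrite("pics/w2.png",i["pixels"][:,:,::-1])
E
```

```text
(no output)
```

View pics/w2.png

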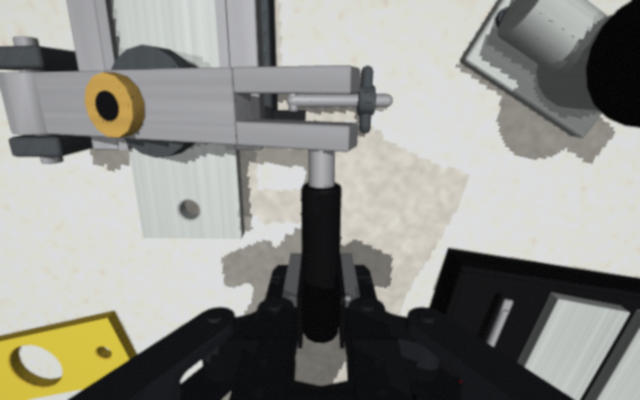

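The handle is held at (320,260) and the bar is rising. I'll continue along the arc.

Request:
send_rows([
  [[0, -0.6, -1.4, 0, 0, 0], [0, -1.3, -2.7, 0, 0, 0], [0, -2.1, -3.9, 0, 0, 0], [0, -3.1, -5, 0, 0, 0], [0, -4.1, -6, 0, 0, 0], [0, -5.3, -7, 0, 0, 0], [0, -6.5, -7.8, 0, 0, 0], [0, -7.9, -8.4, 0, 0, 0], [0, -9.2, -9, 0, 0, 0], [0, -9.2, -9, 0, 0, 0]],
])

```text
clock: 4.75
eef_pos: [584.3, -35.5, 258.4]
tool_rot: [3.129, -0.008, 0.207]
force: [-0.7, -11.7, 21.3]
width: 13.9
gripper_force: 58.8
```

```bash
python3 - <<'E'
from h import *
p=json.load(open("p.json"))["jig"]; s=ctrl.read_state(); d=w([0,0,-p[2]],[s["eef_pos"]-np.array([p[0],p[1],54])])[0]
print(d,np.hypot(d[1]-62,d[2]-57),np.arctan2(d[2]-57,62-d[1]))
E
```

```text
[-75.15904974   6.20556928 204.43493148] 157.63907358075852 1.2090181940645508
```

The handle is creeping towards the fingertips as it turns in the grip. From here, near upright, I'll loosen to a cage of about 24 mm and push it over between the fingers.

Request:
send_rows([
  [[0, 0, 0, 0, 0, 0], [0, 0, 0, 0, 0, 0], [0, 0, 0, 0, 0, 0], [0, 0, 0, 0, 0, 0], [0, 0, 0, 0, 0, 0]],
], grip=183)

```text
clock: 5.25
eef_pos: [581.1, -27.6, 252.4]
tool_rot: [-3.141, 0.002, 0.212]
force: [0.6, -1.6, -0.1]
width: 24.0
gripper_force: 0.7
```

```bash
python3 - <<'E'
from h import *
p=json.load(open("p.json"))["jig"]; s=ctrl.read_state(); d=w([0,0,-p[2]],[s["eef_pos"]-np.array([p[0],p[1],54])])[0]
print(s["clock"],s["force"],s["width"],d,np.hypot(d[1]-62,d[2]-57))
for a in np.arange(1.3,1.96,.1): print(round(a,2),(62-148*np.cos(a)-d[1])/10,(57+148*np.sin(a)-d[2])/10)
i=ctrl.get_image("wrist");cv2.imwrite("pics/w3.png",i["pixels"][:,:,::-1])
E
```

```text
5.25 [ 0.60961256 -1.55757853 -0.09665106] 23.985244698187117 [-76.61206777  14.55879117 198.37518107] 149.12280213680694
1.3 0.7851382192700568 0.12314303739091485
1.4 2.2286071679903854 0.44713789704567264
1.5 3.69721029823195 0.6254076949564649
1.6 5.176273812973028 0.656171218230736
1.7 6.651019398487721 0.5391210879129943
1.8 8.106711884371645 0.27542683021374614
1.9 9.528806472493809 -0.13227680900980943
```

View pics/w3.png

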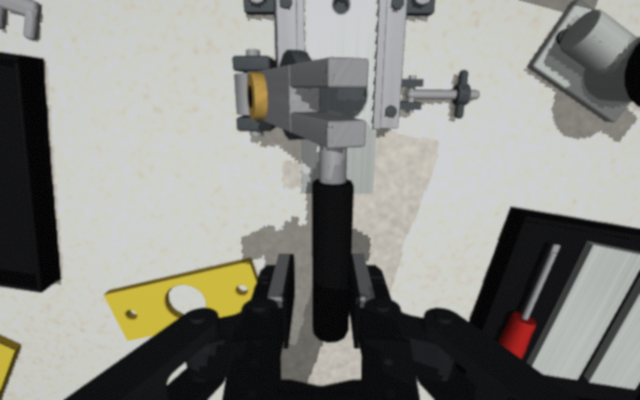

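The handle is caged, resting on the -y finger at (350,270). Continuing over the top.

Request:
send_rows([
  [[0, -1.2, -0.2, 0, 0, 0], [0, -2.4, -0.4, 0, 0, 0], [0, -3.6, -0.5, 0, 0, 0], [0, -4.6, -0.6, 0, 0, 0], [0, -5.6, -0.6, 0, 0, 0], [0, -6.6, -0.5, 0, 0, 0], [0, -7.6, -0.3, 0, 0, 0], [0, -8.4, -0.1, 0, 0, 0], [0, -9.2, 0, 0, 0, 0], [0, -9.7, 0.2, 0, 0, 0]],
])

```text
clock: 6.3
eef_pos: [561.0, 68.3, 250.7]
tool_rot: [-3.141, 0.0, 0.212]
force: [-0.5, 1.8, -0.5]
width: 24.3
gripper_force: 0.7
```

Request:
send_rows([
  [[0, -0.3, 0.1, 0, 0, 0], [0, -0.6, 0.2, 0, 0, 0], [0, -0.7, 0.2, 0, 0, 0], [0, -0.7, 0.2, 0, 0, 0]],
])

```text
clock: 6.7
eef_pos: [559.9, 74.0, 248.9]
tool_rot: [3.141, -0.0, 0.211]
force: [0.5, -0.5, 0.9]
width: 24.5
gripper_force: 0.0
```

Request:
send_rows([
  [[0, 0, -1.5, 0, 0, 0], [0, 0, -4, 0, 0, 0], [0, 0, -7, 0, 0, 0], [0, 1.5, -9, 0, 0, 0], [0, 4, -10, 0, 0, 0], [0, 7, -10, 0, 0, 0], [0, 9, -10, 0, 0, 0], [0, 9, -10, 0, 0, 0]],
])

```text
clock: 7.5
eef_pos: [579.0, -18.3, 349.2]
tool_rot: [3.139, -0.0, 0.205]
force: [-0.2, -0.3, -0.6]
width: 24.1
gripper_force: 0.0
```

```bash
python3 - <<'E'
from h import *
p=json.load(open("p.json"))["jig"]
h=w(p,[(-48,0,0)])[0]; print(h,go([h[0],h[1],101],p[2]),ctrl.read_state()["force"])
s=ctrl.get_image("side")
a=cv2.resize(s["pixels"][130:230,220:340,::-1],None,fx=6.5,fy=5.9,interpolation=cv2.INTER_CUBIC);cv2.imwrite("pics/s2.png",a)
print(proj(s,w(p,[(-28,117,195),(-96,117,195)])))
E
```

```text
[612.16661254 -35.80320509   0.        ] (array([ 2.88,  2.32, 24.83]), array([ 0.003, -0.   , -0.007])) [-0.17402418 -0.28718852 -0.62287828]
[[283.77627156 186.92739166]
 [305.42268803 182.26307684]]
```

View pics/s2.png

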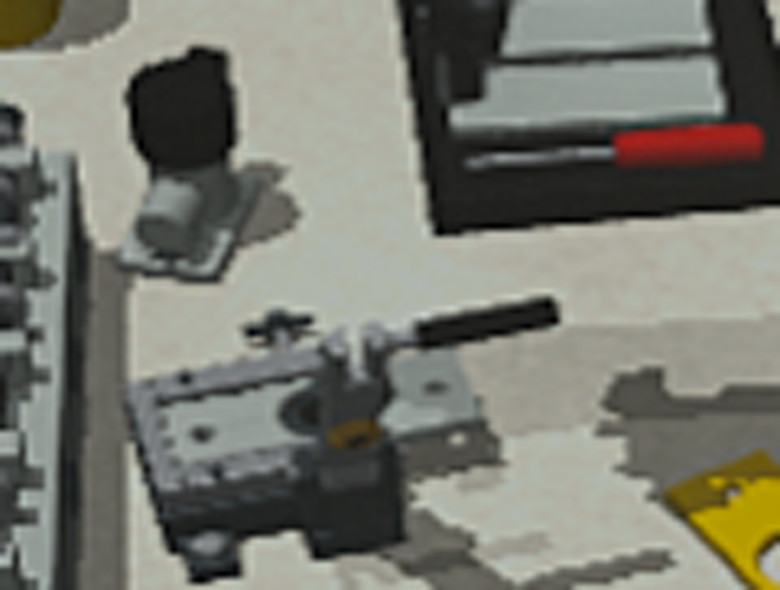

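The handle runs from (415,330) to (555,310) in the crop, which is (284,186) to (305,182) in the full image. That is exactly where the laid-back bar should be. Next is the plate.

Request:
send_rows([
  [[1.4, 1.2, 3, 0, 0, 0], [2.9, 2.3, 7, 0, 0, 0], [2.9, 2.3, 11, 0, 0, 0], [2.9, 2.3, 15, 0, 0, 0], [2.9, 2.3, 18, 0, 0, 0], [2.9, 2.3, 20, 0, 0, 0], [2.9, 2.3, 20, 0, 0, 0]],
], grip=0)

```text
clock: 8.25
eef_pos: [609.7, -28.3, 145.8]
tool_rot: [-3.139, 0.006, 0.214]
force: [-0.5, 0.2, 0.8]
width: 85.2
gripper_force: 0.0
```

```bash
python3 - <<'E'
from h import *
p=json.load(open("p.json"))["jig"]
h=w(p,[(-48,0,0)])[0]; print(h,go([h[0],h[1],101],p[2]),ctrl.read_state()["width"])
E
```

```text
[612.16661254 -35.80320509   0.        ] (array([0.11, 0.8 , 4.48]), array([-0.003,  0.006,  0.001])) 85.21011883681933
```

Request:
send_rows([
  [[0.1, 0.8, 0, 0, 0, 0], [0.1, 0.8, 1, 0, 0, 0], [0.1, 0.8, 2.5, 0, 0, 0], [0.1, 0.8, 3.5, 0, 0, 0], [0.1, 0.8, 4.2, 0, 0, 0], [0.1, 0.8, 4.5, 0, 0, 0], [0.1, 0.8, 4.5, 0, 0, 0]],
])

```text
clock: 8.95
eef_pos: [614.3, -37.8, 103.4]
tool_rot: [-3.141, 0.001, 0.212]
force: [-0.3, -0.1, -0.8]
width: 85.3
gripper_force: 0.0
```

```bash
python3 - <<'E'
from h import *
p=json.load(open("p.json"))["jig"]
h=w(p,[(-48,0,0)])[0]; s=ctrl.read_state(); print(s["force"],go([h[0],h[1],101],p[2]))
E
```

```text
[-0.28271428 -0.06762607 -0.80408332] (array([-0.17, -0.24,  0.24]), array([-0.   ,  0.001, -0.   ]))
```

Request:
send_rows([
  [[-0.1, -0.2, 0.2, 0, 0, 0], [-0.1, -0.2, 0.2, 0, 0, 0]],
], grip=30)

```text
clock: 9.15
eef_pos: [613.0, -35.7, 102.0]
tool_rot: [-3.141, -0.0, 0.212]
force: [0.1, -0.2, -1.4]
width: 75.1
gripper_force: 0.0
```

Request:
send_rows([
  [[0, 0, 0, 0, 0, 0], [0, 0, 0, 0, 0, 0], [0, 0, 0, 0, 0, 0], [0, 0, 0, 0, 0, 0], [0, 0, 0, 0, 0, 0], [0, 0, 0, 0, 0, 0]],
], grip=255)

```text
clock: 9.75
eef_pos: [613.2, -36.0, 102.7]
tool_rot: [-3.141, -0.0, 0.212]
force: [-1.9, 0.7, 6.0]
width: 57.7
gripper_force: 62.9
```

```bash
python3 - <<'E'
from h import *
i=ctrl.get_image("wrist");cv2.imwrite("pics/w4.png",i["pixels"][:,:,::-1])
p=json.load(open("p.json"))["jig"]
h=w(p,[(-48,0,0)])[0]; s=ctrl.read_state(); print(s["force"],s["torque"],go([h[0],h[1],101],p[2]))
E
```

```text
[-1.43203388 -0.19818161  5.72073975] [0.17537127 0.31638738 0.06815161] (array([-0.1 , -0.04,  0.17]), array([-0., -0., -0.]))
```

Request:
send_rows([
  [[-0.4, 0, 0, 0, 0, 0], [-1, 0, 0, 0, 0, 0], [-1.8, 0, 0, 0, 0, 0], [-2.6, 0, 0, 0, 0, 0], [-3.4, 0, 0, 0, 0, 0], [-4, 0, 0, 0, 0, 0], [-4, 0, 0, 0, 0, 0]],
])

```text
clock: 10.5
eef_pos: [571.9, -45.2, 101.6]
tool_rot: [-3.141, 0.004, 0.211]
force: [-1.0, -1.0, 2.0]
width: 57.4
gripper_force: 63.7
```

```bash
python3 - <<'E'
from h import *
p=json.load(open("p.json"))["jig"]
s=ctrl.read_state(); print(s["force"],s["torque"],w([0,0,-p[2]],[s["eef_pos"]-np.array([p[0],p[1],0])]))
i=ctrl.get_image("wrist");cv2.imwrite("pics/w5.png",i["pixels"][:,:,::-1])
a=cv2.imread("pics/w4.png");b=cv2.imread("pics/w5.png")
cv2.imwrite("pics/w45.png",cv2.resize(np.hstack([a,b]),(800,250),interpolation=cv2.INTER_AREA))
E
```

```text
[-1.00997931 -0.96319447  2.00990539] [-0.08380681  0.1396142   0.00800624] [[-89.32599554  -0.67228829 101.64110298]]
```

View pics/w45.png

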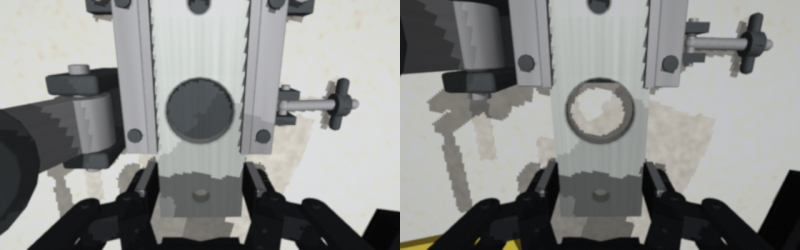

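Left and right frames side by side: the port stays at (200,110) and (600,110) while the jig recedes, so the plate is coming out with the gripper.

Request:
send_rows([
  [[-0.6, 0, 0, 0, 0, 0], [-1.5, 0, 0, 0, 0, 0], [-2.5, 0, 0, 0, 0, 0], [-3.5, 0, 0, 0, 0, 0], [-4.5, 0, 0, 0, 0, 0], [-5.5, 0, 0, 0, 0, 0], [-6.5, 0, 0, 0, 0, 0], [-7.5, 0, 0, 0, 0, 0], [-8.5, 0, 0, 0, 0, 0], [-8.7, 0, 0, 0, 0, 0]],
])

```text
clock: 11.55
eef_pos: [486.7, -63.3, 101.7]
tool_rot: [-3.141, 0.003, 0.211]
force: [-0.2, -0.4, -2.3]
width: 57.7
gripper_force: 64.6
```

```bash
python3 - <<'E'
from h import *
d=json.load(open("p.json"));p=d["jig"];t=d["tray"]
s=ctrl.read_state(); print(s["force"],s["torque"],s["width"],s["qpos"],w([0,0,-p[2]],[s["eef_pos"]-np.array([p[0],p[1],0])]))
h=w(t,[(-48,-38,0)])[0]; print(h,go([h[0],h[1],180],t[2]),go([h[0],h[1],77],t[2]))
E
```

```text
[-0.17522175 -0.43181765 -2.26958387] [ 0.01669479  0.11108    -0.00656761] 57.71536290149317 [ 0.03817787  0.75209099  0.05038644  2.10125003 -0.11825368  0.29415642
 -1.17148186] [[-176.48465091   -0.4269683   101.66940011]]
[469.46142739 300.27731471   0.        ] (array([  5.91, -35.91,  -7.83]), array([-0.   ,  0.003,  0.181])) (array([  5.94, -35.91,   2.47]), array([-0.   ,  0.003,  0.181]))
```

The plate is clear of the guides. I'll lift, back off a little to stay clear of the laid-back handle, then go across.

Request:
send_rows([
  [[0, 0, -1, 0, 0, 0], [0, 0, -3, 0, 0, 0], [-1, -0.2, -5, 0, 0, 0], [-2.5, -0.5, -7, 0, 0, 0], [-4, -0.8, -8, 0, 0, 0], [-5, -1.1, -8, 0, 0, 0.05], [-5.5, -1.2, -8, 0, 0, 0.1], [-5.5, -1.2, -8, 0, 0, 0.15], [-5.5, -1.2, -8, 0, 0, 0.18], [-5.5, -1.2, -8, 0, 0, 0.18]],
])

```text
clock: 12.55
eef_pos: [433.4, -62.6, 182.0]
tool_rot: [3.141, -0.001, 0.032]
force: [0.2, 0.4, -2.2]
width: 57.5
gripper_force: 64.9
```

```bash
python3 - <<'E'
from h import *
d=json.load(open("p.json"));t=d["tray"];s=ctrl.read_state();print(s["qpos"],s["force"],s["torque"])
h=w(t,[(-48,-38,0)])[0]; print(go([430,220,180],t[2]),go([h[0],h[1],180],t[2]))
E
```

```text
[-0.00667838  0.55395534  0.12223322  2.20598279 -0.16956527  0.38921809
 -1.28467732] [ 0.17059055  0.39612344 -2.21492797] [ 0.01055484  0.12338477 -0.00941385]
(array([  0.56, -28.25,   0.19]), array([ 0.   , -0.001,  0.002])) (array([  4.75, -36.15,   0.2 ]), array([ 0.   , -0.001,  0.002]))
```

Request:
send_rows([
  [[0, -1.5, 0, 0, 0, 0], [0, -4, 0, 0, 0, 0], [0, -7.5, 0, 0, 0, 0], [0, -11, 0, 0, 0, 0], [0, -14.5, 0, 0, 0, 0], [0, -18, 0, 0, 0, 0], [0, -21.5, 0, 0, 0, 0], [0.5, -25, 0, 0, 0, 0], [1.5, -28, 0, 0, 0, 0], [2.5, -30.5, 0, 0, 0, 0]],
])

```text
clock: 13.55
eef_pos: [448.0, 245.6, 181.8]
tool_rot: [-3.141, 0.0, 0.035]
force: [0.2, -1.0, -2.4]
width: 57.7
gripper_force: 65.0
```

Request:
send_rows([
  [[0.8, -2, 0, 0, 0, 0], [1.5, -4, 0, 0, 0, 0], [2, -5.2, 0, 0, 0, 0], [2.2, -5.6, 0, 0, 0, 0], [2.2, -5.6, 0, 0, 0, 0], [2.2, -5.6, 0, 0, 0, 0]],
])

```text
clock: 14.15
eef_pos: [468.0, 298.3, 181.8]
tool_rot: [3.14, 0.001, 0.031]
force: [0.3, -0.3, -1.7]
width: 57.5
gripper_force: 65.0
```

```bash
python3 - <<'E'
from h import *
from scipy import ndimage
d=json.load(open("p.json"));t=d["tray"];s=ctrl.read_state();print(s["qpos"],s["force"],s["torque"],s["width"])
h=w(t,[(-48,-38,0)])[0]; print(h,go([h[0],h[1],90],t[2]))
# plate pose in the top view: bright blob outline over the black tray
i=ctrl.get_image("top");g=cv2.cvtColor(i["pixels"],cv2.COLOR_RGB2GRAY)
cv2.imwrite("pics/t3.png",g)
P=proj(i,w(t,[(80,y,10) for y in(-68,-8,36,52,112)]));print(P.round(1))
for r in (178,185,192): print(r,g[r,150:242:2])
E
```

```text
[-0.77895798  0.67642583  0.24834402  1.89925678 -0.27496296  0.60019461
 -1.89502636] [ 0.28823233 -0.33288948 -1.69547145] [-0.00894156  0.11787997 -0.00516891] 57.52051658618263
[469.46142739 300.27731471   0.        ] (array([ 0.16, -0.21,  9.18]), array([0.001, 0.001, 0.001]))
[[221.7 180.1]
 [200.3 180.3]
 [184.8 180.5]
 [179.1 180.5]
 [158.1 180.7]]
178 [ 47  31  34  28 114  21  12  16  10  13  34  12  11  12  14  14  16  12
  14   6 184 167 169 169 145  17   0 151 170 171 168 188   8  16  14  20
  16  17  15  18  19  18  20  15   0 173]
185 [136  46  29  34  33  62  40  15  11  10  14   4 154 171 174  43  13  16
  16  27 174 169 167 169 170 170 166 173 169 173 168 150   5  15  16  16
  16  14  17  19  17  18  22  15   0 182]
192 [ 47 112  69  33  37  36  30  87  11  12  14  13  19  32  30  37  36 109
   6  47 169 171 169 169 173 168 170 175 170 169 167 115   7  14  14  13
   2  15  14  19  19  18  19  13   0 178]
```

Request:
send_rows([
  [[0.1, -0.2, 1, 0, 0, 0], [0.1, -0.2, 3, 0, 0, 0], [0.1, -0.2, 5, 0, 0, 0], [0.1, -0.2, 7, 0, 0, 0], [0.1, -0.2, 8.4, 0, 0, 0], [0.1, -0.2, 9.2, 0, 0, 0], [0.1, -0.2, 9.5, 0, 0, 0], [0.1, -0.2, 9.7, 0, 0, 0], [0.1, -0.2, 9.7, 0, 0, 0]],
])

```text
clock: 15.1
eef_pos: [469.5, 301.8, 85.3]
tool_rot: [-3.141, -0.001, 0.032]
force: [0.1, -0.0, -1.7]
width: 57.4
gripper_force: 64.9
```

Request:
send_rows([
  [[0, 0, 0.1, 0, 0, 0], [0, 0, 0.2, 0, 0, 0], [0, 0, 0.3, 0, 0, 0], [0, 0, 0.4, 0, 0, 0], [0, 0, 0.5, 0, 0, 0], [0, 0, 0.5, 0, 0, 0]],
])

```text
clock: 15.7
eef_pos: [469.1, 301.7, 79.8]
tool_rot: [3.142, 0.0, 0.032]
force: [-0.3, 0.2, -2.9]
width: 57.3
gripper_force: 65.0
```

Request:
send_rows([
  [[0, 0, 0.1, 0, 0, 0], [0, 0, 0.2, 0, 0, 0], [0, 0, 0.2, 0, 0, 0]],
])

```text
clock: 16.0
eef_pos: [469.1, 301.7, 78.0]
tool_rot: [-3.142, -0.0, 0.032]
force: [-1.6, -0.3, 0.3]
width: 57.7
gripper_force: 65.1
```

Request:
send_rows([
  [[0, 0, 0.1, 0, 0, 0], [0, 0, 0.1, 0, 0, 0], [0, 0, 0.1, 0, 0, 0]],
])

```text
clock: 16.3
eef_pos: [469.1, 301.7, 77.9]
tool_rot: [-3.141, -0.0, 0.032]
force: [-1.7, -2.1, 9.4]
width: 57.5
gripper_force: 66.2
```

Request:
send_rows([
  [[0, 0, 0.1, 0, 0, 0], [0, 0, 0.1, 0, 0, 0], [0, 0, 0.1, 0, 0, 0]],
])

```text
clock: 16.6
eef_pos: [469.1, 301.7, 77.9]
tool_rot: [-3.141, -0.0, 0.032]
force: [-4.5, -1.6, 17.4]
width: 57.3
gripper_force: 67.1
```

The plate is down on the floor. I'll ease the pressure, then open.

Request:
send_rows([
  [[0, 0, -0.1, 0, 0, 0], [0, 0, -0.2, 0, 0, 0], [0, 0, -0.2, 0, 0, 0]],
])

```text
clock: 16.9
eef_pos: [469.3, 301.7, 78.0]
tool_rot: [-3.141, -0.0, 0.032]
force: [-0.2, -0.9, 2.5]
width: 57.7
gripper_force: 65.6
```

Request:
send_rows([
  [[0, 0, 0, 0, 0, 0], [0, 0, 0, 0, 0, 0], [0, 0, 0, 0, 0, 0], [0, 0, 0, 0, 0, 0], [0, 0, 0, 0, 0, 0]],
], grip=10)

```text
clock: 17.4
eef_pos: [469.2, 301.6, 77.9]
tool_rot: [3.142, -0.0, 0.032]
force: [-0.1, 1.3, 0.4]
width: 81.9
gripper_force: 0.0
```

Request:
send_rows([
  [[0, 0, -0.5, 0, 0, 0], [0, 0, -1.5, 0, 0, 0], [0, 0, -3, 0, 0, 0], [0, 0, -6, 0, 0, 0], [0, 0, -9, 0, 0, 0], [-1, 3, -12, 0, 0, 0], [-4, 7, -15, 0, 0, 0], [-4, 11, -15, 0, 0, 0], [-4, 15, -15, 0, 0, 0], [-4, 15, -15, 0, 0, 0]],
])

```text
clock: 18.4
eef_pos: [433.9, 144.7, 229.9]
tool_rot: [3.14, -0.002, 0.023]
force: [0.3, 0.0, 0.1]
width: 82.3
gripper_force: 0.0
```

```bash
python3 - <<'E'
from h import *
s=ctrl.read_state();print(s["clock"],s["force"],s["width"])
t=json.load(open("p.json"))["tray"]
for n in("top","side"):
    i=ctrl.get_image(n);g=cv2.cvtColor(i["pixels"],cv2.COLOR_RGB2GRAY)
    o=proj(i,w(t,[(x,y,16) for x in(-104,104) for y in(-114,114)]));m=np.zeros_like(g);cv2.fillConvexPoly(m,cv2.convexHull(o.astype(np.int32)),255)
    b=cv2.morphologyEx(((g>90)&(m>0)).astype(np.uint8),cv2.MORPH_CLOSE,np.ones((3,3)))
    for c in cv2.findContours(b,cv2.RETR_EXTERNAL,2)[0]:
        if cv2.contourArea(c)<150: continue
        q=cv2.boxPoints(cv2.minAreaRect(c))
        for z in (15,):
            f,r=fit([(i,[(80,30,z),(80,-30,z),(-80,-30,z),(-80,30,z)],x)for x in[min((np.roll(qq,k,0) for qq in(q,q[::-1]) for k in range(4)),key=lambda a:sum(((a-proj(i,w([516,300 if abs(q[:,0].mean()-203)<10 or n=="side" and q[:,1].mean()<290 else 420,.03],[(80,30,z),(80,-30,z),(-80,-30,z),(-80,30,z)])))**2).ravel()))]],[510,350,.03])
            print(n,cv2.contourArea(c),f.round(3),r.round(1).tolist())
E
```

```text
18.4 [0.33578918 0.04860905 0.09825311] 82.2866416698957
top 768.0 [553.149 307.423  13.524] [[5.4, -2.8], [-40.3, 0.8], [-6.8, 2.3], [39.0, -0.8]]
top 1163.0 [5.13444e+02 4.20450e+02 1.70000e-02] [[0.7, 0.7], [-0.2, -0.7], [-0.4, -0.5], [0.0, 0.6]]
side 945.5 [5.14643e+02 4.20590e+02 6.00000e-03] [[0.0, -0.3], [0.1, 0.0], [-0.9, 0.4], [0.6, -0.1]]
side 827.0 [5.16861e+02 3.03341e+02 3.80000e-02] [[0.3, -0.3], [0.1, -0.1], [-1.1, 0.5], [0.4, -0.0]]
```

The side view puts the plate flat on the tray floor at (517, 303, yaw 0.04), fitting to about 1 px, and the finished plate hasn't moved. I'll check the bar, then hand in.

```bash
python3 - <<'E'
from h import *
p=json.load(open("p.json"))["jig"];i=ctrl.get_image("side");g=cv2.cvtColor(i["pixels"],cv2.COLOR_RGB2GRAY)
ok=[]
for x in(-90,-62,-34):
    for a in(1.95,0):
        u=proj(i,w(p,[(x,62-148*np.cos(a),57+148*np.sin(a))]))[0].round().astype(int); ok.append((a,int(g[u[1],u[0]])))
print(ok)
if all(v<80 for a,v in ok if a>1): print(ctrl.finish_job())
E
```

```text
[(1.95, 24), (0, 182), (1.95, 31), (0, 182), (1.95, 29), (0, 180)]
the job is handed in; nothing more can be done
None
```

I handed the job in at about 18 s: the clamp bar lies back on its stop and the drilled plate lies flat in tray_finished, about 57 mm from the finished plate. The finished plate has not moved; I did not re-check the blanks, spanner, screwdriver or valve, but the arm showed no unexpected contact.

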